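# Lower and lock the ratcheted shield of a gel viewer

### The arm

A 7-joint arm with a two-finger parallel gripper is mounted at the origin on the work surface; the furniture and walls round the work are solid. World frame = base frame: x ahead of the robot, y to its left, z up, the work surface at z = 0. Lengths are in m, angles in rad, forces in N, time in s.
With the tool pointing down it reaches from about 0.4 to 0.925 m from the base axis. Payload 4.1 kg.
Tool frame: the origin (TCP) lies midway between the tips of the shut fingers; the grasp point (between the pads) lies 19 mm behind it; z points along the fingers, y is the line along which they close (so a half turn about z gives the same grasp; the last joint's range is limited). The gripper opens to 85 mm and grips with 20 to 120 N. Pads are 22 mm wide; open, the fingers measure 114 mm over their backs; the gripper's body (76 mm by 85 mm) begins 54 mm behind the grasp point. The pads swing forward as they close: fully open they stand 13 mm farther back than shut.
Start: joints at [-1.246, 0.398, 0.045, 1.537, -0.019, 1.207, -0.051], TCP at [0.267, 0.593, 0.231] pointing down, gripper open.
Joint ranges: [-2.82, 2.82], [-0.49, 2.23], [-1.37, 1.46], [0, 2.46], [-1.36, 4.5], [0.23, 2], [-2.94, 2.94]. Speed limits (rad/s): [2.57, 2.57, 3.14, 3.14, 3.14, 3.14, 3.14].

### API

Orientations are given as a 3x3 rotation matrix whose columns are the frame's x, y, z axes.
In Python, from bench import * gives the robot as it stands.
- The arm moves only by the shell command python3 -m crank 'ROWS' [OPENING] [FORCE]. ROWS is JSON, a list of rows, each an object with "delta_pos": the shift along the tool's x, y, z scaled (see below), a list of three; "spin": the turn about the tool's z scaled (see below). A call has exactly 5 rows; each row is the pose to reach, as a shift and turn from the pose commanded when the call began, along the tool's axes at that moment; what a row does not reach only later rows make up. The controller multiplies each number of a shift by 200 mm and each number of a turn by 90 degrees. A row lasts 1/10 s, in which the tool goes at most 50 mm and 8.59 degrees, less where a joint would pass 70% of its speed; a pose out of reach is approached as far as the arm can. A call with a number of a shift or a turn outside -1 to 1 is refused whole. A call with a gripper value outside its range is refused whole. OPENING is the opening, from 0 (shut) to 1 (fully open), set as the call begins (- or left out, the last holds). The fingers move at their own pace and stop on an object; FORCE is the grip in N (left out, the last holds). Time passes only in rows, so rows that repeat a pose let the fingers close, or fill a call up. It gives the time, the measured TCP pose, the force, the opening and the grip force at its end, in the units of the state.
- state(): the state, without advancing time (a new reading comes with each control period).
- snapshot(name): name is "scene" or "top" or "wrist"; returns a dict with "color" (400x640x3 uint8, red, green, blue), "fx", "fy", "cx", "cy" (pixels), "cam_to_world" (4x4, takes a point from camera to world coordinates). Camera axes: x right, y down, z forward; pixel columns grow to the right and rows downward; lengths in m; the calibration is good to about 2 mm. A picture is of the moment at which its call begins. There is no depth.
- job_done(): hands the job in; it is judged then, once.
The state is a dict: "time": time; "q": joint angles; "joint_velocities": joint speeds; "tau": joint torques, N m; "tool_pos": TCP position; "tcp_rot": TCP orientation; "wrist_force": force on the tool from outside, world axes, zero at the start; "torque": the same for the moment, N m; "gripper_width": finger opening in m; "finger_force": force on a finger pad.
Only numpy, scipy, OpenCV 4.12 (cv2) and the standard library are available. Lean on these libraries where they do the work, as an engineer would, in place of code of your own. Each camera call takes 0.05 s, during which the arm holds its last target. There are 200 camera calls.

### The job

The amber shield of the gel viewer is propped open on its ratchet and has to be down and locked before the lamp is used. Press the rear thumb pad of the pawl until it snaps free of the teeth, push the shield's arm down past the teeth until the shield is fully shut, then press the front thumb pad so that the pawl snaps back in and locks the arm down. Only press with the fingertips: do not raise the shield, do not put the pawl back into the teeth on the way down, and leave everything else on the bench where it stands.

Things in the scene. Friction and masses are not known exactly. Their poses are not given: they have to be found in the camera images.
- gel_viewer: gel viewer: white housing, dark glass top 88 mm high, amber shield hinged at the rear, ratchet outside its left flank. Origin: on the worktop under the ratchet side; x points from its front to its rear, y to its left, z up. In this frame the housing spans x -0.130 to 0.050, y -0.231 to -0.041 m, the arm's hinge axis (along y) is at x 0.040, z 0.105, the pawl's pin (along y) at x 0.086, z 0.061
- shield_arm (a joint): angle of shield and arm, rad: 0 = fully shut (hard stop), grows as the front edge rises; starts near 0.83, on a tooth; more teeth every 16 degrees below. With the pawl in the teeth it cannot go down; with the pawl free it stays where it is left (stiff hinge) and takes about 5 N down on push_pad all the way
- push_pad (a point): middle of the top of the grey ribbed push pad at the front end of the steel arm, 30 mm along the arm x 40 mm across, turning with the arm: 155 mm from the hinge axis along the arm, 13 mm above the line through the axis. About 227 mm above the worktop at the start, 118 mm when shut, moving 59 mm towards the viewer's front on the way. The shield's frame begins 14 mm right of the pad
- shield_hinge (a point): point on the arm's hinge axis, 105 mm above the worktop, in the vertical plane in which the push pad's middle moves
- pawl (a joint): angle of the pawl, rad: 0 = nose in the teeth (start), 0.40 = free; both are hard stops. An over-centre spring keeps it at either end and snaps it over past the middle (0.2); released short of that it springs back. With the shield shut (arm under 0.018) the nose enters a square notch that locks the arm down
- free_pad (a point): middle of the top of the pawl's rear thumb pad (grey, ribbed, 28 mm fore-and-aft x 30 mm across), the end of the rocker towards the viewer's rear: 86 mm above the worktop with the pawl in, 71 mm when free, moving 7 mm to the rear as it goes down. 6 to 15 N on it frees the pawl. The pads' middle is 36 mm left of the toothed quadrant
- lock_pad (a point): middle of the top of the pawl's front thumb pad, same size, the other end of the rocker, beside the arm's hinge: 86 mm above the worktop with the pawl free, 71 mm with it in, moving 7 mm to the viewer's front as it goes down. About 6 N on it puts the pawl back in
- timer: white bench timer lying flat, 62 x 62 x 19 mm, left of and in front of the ratchet; origin: centre of its underside
- tape_roll: roll of yellow label tape lying flat, 84 mm across, 19 mm high, left of and behind the ratchet; origin: centre of its underside
- marker: felt marker with a black cap lying on the worktop, 137 mm long, 12 mm thick, left of the ratchet; origin: centre of its underside
- cool_rack: purple cooler block with microtubes, 59 x 105 x 41 mm, some way left of the ratchet, towards the front; origin: centre of its underside
- tip_box: clear tip box with a pink band, 90 x 123 x 88 mm, some way left of the ratchet, further back; origin: centre of its underside
- microtube: empty 1.5 ml tube lying behind the viewer near the pawl, 41 mm long, 13 mm thick; origin: centre of its underside
- bottle: white reagent bottle with a black cap, 50 mm across, 117 mm high, standing behind the viewer; origin: centre of its underside

How it is judged:
By the outcome, as a careful person would: the job done as asked, in the order asked, and still so for the second after the job is handed in, with the robot touching nothing.
It also fails if it takes over 53 s, if anything falls off the work surface, if the arm or the gripper's body presses on something with over 40 N, if the wrist force passes 120 N, or if a joint passes its speed limit or range.

## Working session

There is one attempt and no reset: what is moved stays moved. The work goes in short steps, Python scripts to look and compute and a shell command to move; the robot and the scene stay as the last step left them, time stands still between calls to the robot, and variables do not carry over. Pictures are saved under pics/ and viewed, at most 10 in all, crops included, and the job is handed in when it is done.

```bash
mkdir -p pics
cat > h.py <<'E'
from bench import *
import numpy as np, cv2, json
def snap(n,f):
    s=snapshot(n); cv2.imwrite('pics/'+f+'.png',s['color'][:,:,::-1])
    np.savez('pics/'+f+'.npz',**{k:s[k] for k in('fx','fy','cx','cy','cam_to_world')},color=s['color'])
def ray(f,u,v):
    s=np.load('pics/'+f+'.npz');T=s['cam_to_world']
    d=T[:3,:3]@np.array([(u-s['cx'])/s['fx'],(v-s['cy'])/s['fy'],1]);return T[:3,3],d/np.linalg.norm(d)
def tri(*obs):
    A=np.zeros((3,3));b=np.zeros(3)
    for f,u,v in obs:
        o,d=ray(f,u,v);P=np.eye(3)-np.outer(d,d);A+=P;b+=P@o
    p=np.linalg.solve(A,b);r=[np.linalg.norm((np.eye(3)-np.outer(d,d))@(p-o)) for o,d in[ray(*x) for x in obs]]
    return p,r
def atz(f,u,v,z):
    o,d=ray(f,u,v);return o+d*(z-o[2])/d[2]
def proj(f,p):
    s=np.load('pics/'+f+'.npz');T=np.linalg.inv(s['cam_to_world']);c=T[:3,:3]@p+T[:3,3]
    return c[0]/c[2]*s['fx']+s['cx'],c[1]/c[2]*s['fy']+s['cy']
E
python3 - <<'E'
from h import *
for n in('scene','top'): snap(n,n+'0')
s=state();print(s['time'],s['tool_pos'],s['tcp_rot'],s['gripper_width'])
for n in('scene','top'): print(np.load(f'pics/{n}0.npz')['cam_to_world'].round(3))
E
```

```text
0.1 [0.26705675 0.59199695 0.23038058] [[-9.11566950e-01  4.11151269e-01 -5.73818424e-04]
 [ 4.11151644e-01  9.11565518e-01 -1.62231258e-03]
 [-1.43942786e-04 -1.71477292e-03 -9.99998519e-01]] 0.08576556023327374
[[-0.969  0.132 -0.209  0.86 ]
 [ 0.247  0.56  -0.791  1.045]
 [ 0.013 -0.818 -0.575  0.781]
 [ 0.     0.     0.     1.   ]]
[[-0.021 -0.985  0.172  0.404]
 [-1.     0.019 -0.012  0.125]
 [ 0.008 -0.172 -0.985  1.183]
 [ 0.     0.     0.     1.   ]]
```

View pics/scene0.png

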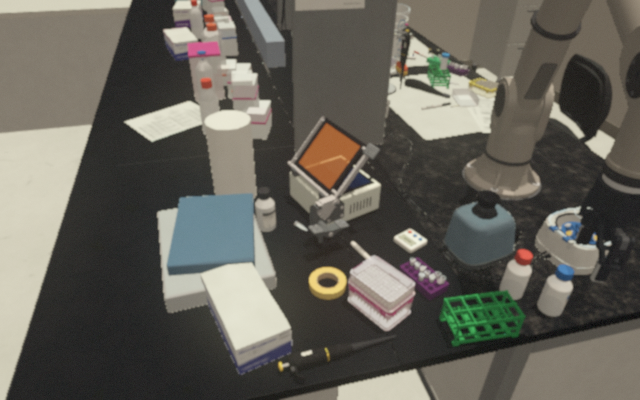

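View pics/top0.png

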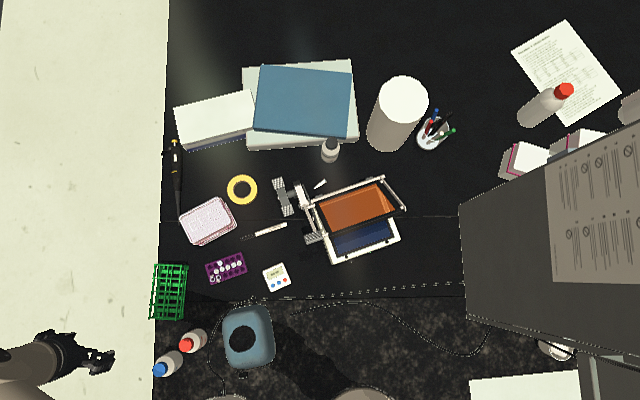

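The scene view shows the viewer at about (335,180) with its ratchet at (327,215). In the top view the push pad is near (313,238) and the rocker near (283,195). Next I'll enlarge both areas.

Run:
```python
import cv2,numpy as np
a=cv2.imread('pics/scene0.png')[130:250,270:390];b=cv2.imread('pics/top0.png')[160:280,225:345]
b2=cv2.resize(b,None,fx=5,fy=5,interpolation=cv2.INTER_CUBIC);cv2.imwrite('pics/ct.png',b2)
a2=cv2.resize(a,None,fx=5,fy=5,interpolation=cv2.INTER_CUBIC);cv2.imwrite('pics/cs.png',a2)
```

```text
(no output)
```

View pics/ct.png

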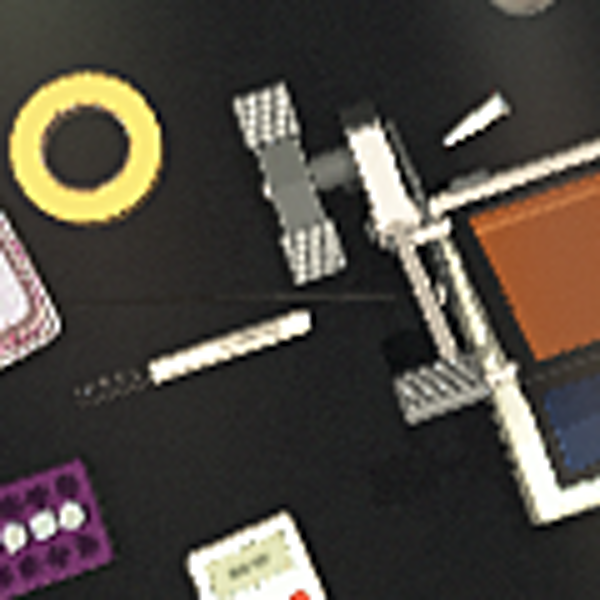

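View pics/cs.png

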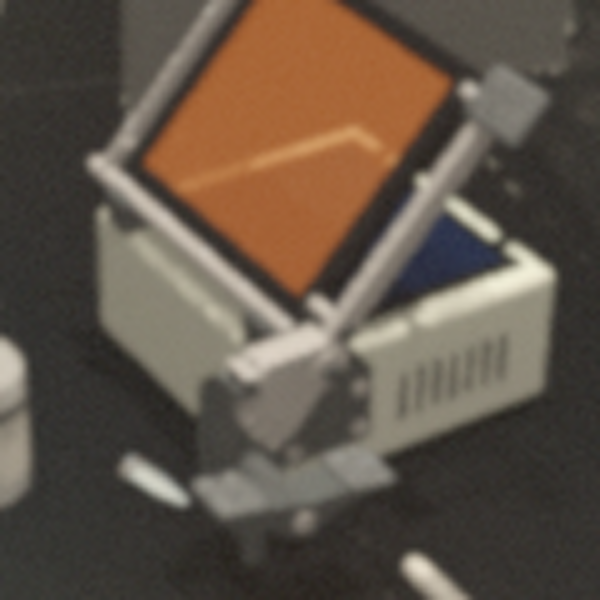

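The top crop shows the free pad at about (266,114), the lock pad at (314,252) and the push pad at (437,390). In the scene crop they are at (228,493), (365,468) and (510,103). Next I'll triangulate.

Run:
```python
from h import *
T=lambda c:('top0',225+c[0]/5-.4,160+c[1]/5-.4)
S=lambda c:('scene0',270+c[0]/5-.4,130+c[1]/5-.4)
P={}
for n,a,b in(('free',(266,114),(228,493)),('lock',(314,252),(365,468)),('push',(437,390),(510,103))):
    p,r=tri(T(a),S(b));P[n]=p;print(n,p.round(4),np.round(r,4))
# fit viewer pose: free local (x,y,z); lock; push
f=atz(*T((266,114)),.086);l=atz(*T((314,252)),.071);pu=atz(*T((437,390)),.227);print('atz',f,l,pu)
d=f-l;print('yaw',np.degrees(np.arctan2(d[1],d[0])),np.hypot(d[0],d[1]))
x=d[:2]/np.hypot(*d[:2]);y=np.array([-x[1],x[0]]);m=(f+l)[:2]/2
print('push-mid local',(pu[:2]-m)@x,(pu[:2]-m)@y,'x,y',x,y)
for n,c in(('tapeNear',(0,0)),('timer',(262,570)),('markend',(310,322)),('tube',(478,118))):print(n,atz(*T(c),.015).round(3))
print(atz('top0',330,144,.117))
```

```text
free [0.6462 0.2081 0.083 ] [0.0004 0.0004]
lock [0.5725 0.1848 0.0672] [0.0013 0.0013]
push [0.4856 0.1209 0.2261] [0.0003 0.0003]
atz [0.64512946 0.20799973 0.086     ] [0.57304622 0.18413962 0.071     ] [0.48522466 0.12102792 0.227     ]
yaw 18.314941248605255 0.07592956303227363
push-mid local -0.1411698376040992 -0.032317636187179255 x,y [0.94934356 0.31424003] [-0.31424003  0.94934356]
tapeNear [0.73  0.364 0.015]
timer [0.408 0.217 0.015]
markend [0.542 0.19  0.015]
tube [0.656 0.094 0.015]
[0.73845958 0.06856511 0.117     ]
```

```bash
cat > go.py <<'E'
import sys
from h import *
x,y,z,yaw=map(float,sys.argv[1:5]);s=state();R=np.array(s['tcp_rot'])
d=R.T@(np.array([x,y,z])-s['tool_pos']);cur=np.degrees(np.arctan2(R[1,0],R[0,0]))
print('delta',(d/.2).round(4),'spin',round(-(((yaw-cur+180)%360)-180)/90,4),'F',np.round(s['wrist_force'],1),'t',s['time'],'p',np.round(s['tool_pos'],4))
E
python3 go.py .647 .2127 .17 198.3
```

```text
delta [-2.5114 -0.9472  0.3039] spin -0.4731 F [ 0.8  0.4 -0.5] t 0.1 p [0.2671 0.592  0.2304]
```

```bash
python3 -m crank '[{"delta_pos":[-0.2,-0.075,0],"spin":-0.09},{"delta_pos":[-0.4,-0.15,0],"spin":-0.18},{"delta_pos":[-0.6,-0.225,0],"spin":-0.27},{"delta_pos":[-0.8,-0.3,0],"spin":-0.36},{"delta_pos":[-1,-0.377,0],"spin":-0.45}]' 0 && python3 go.py .647 .2127 .17 198.3
```

```text
time: 0.6
tool_pos: [0.4194, 0.44, 0.2309]
tcp_rot: [[-0.958, -0.285, -0.0], [-0.285, 0.958, -0.001], [0.001, -0.0, -1.0]]
wrist_force: [0.4, 0.3, 0.8]
gripper_width: 0.0121
finger_force: 0.0
delta [-0.7666 -1.4136  0.3045] spin -0.0192 F [0.4 0.3 0.8] t 0.6 p [0.4194 0.44   0.2309]
```

```bash
python3 -m crank '[{"delta_pos":[-0.1,-0.18,0],"spin":-0.01},{"delta_pos":[-0.2,-0.36,0],"spin":-0.02},{"delta_pos":[-0.3,-0.54,0],"spin":-0.02},{"delta_pos":[-0.4,-0.72,0],"spin":-0.02},{"delta_pos":[-0.5,-0.9,0],"spin":-0.02}]' && python3 -m crank '[{"delta_pos":[0,0,0],"spin":0},{"delta_pos":[0,0,0],"spin":0},{"delta_pos":[0,0,0],"spin":0},{"delta_pos":[0,0,0],"spin":0},{"delta_pos":[0,0,0],"spin":0}]' >/dev/null; python3 go.py .647 .2127 .13 198.3
```

```text
time: 1.1
tool_pos: [0.5656, 0.2952, 0.2309]
tcp_rot: [[-0.951, -0.309, -0.001], [-0.309, 0.951, -0.0], [0.001, 0.0, -1.0]]
wrist_force: [-0.2, 0.7, 0.2]
gripper_width: 0.0001
finger_force: 0.0
delta [-0.2616 -0.5355  0.5063] spin -0.0015 F [ 0.2  0.4 -0.2] t 1.6 p [0.5639 0.2981 0.2313]
```

```bash
python3 -m crank '[{"delta_pos":[-0.1,-0.18,0.02],"spin":0},{"delta_pos":[-0.2,-0.36,0.12],"spin":0},{"delta_pos":[-0.262,-0.535,0.25],"spin":0},{"delta_pos":[-0.262,-0.535,0.4],"spin":0},{"delta_pos":[-0.262,-0.535,0.5],"spin":0}]' && python3 -m crank '[{"delta_pos":[0,0,0],"spin":0},{"delta_pos":[0,0,0],"spin":0},{"delta_pos":[0,0,0],"spin":0},{"delta_pos":[0,0,0],"spin":0},{"delta_pos":[0,0,0],"spin":0}]' >/dev/null; python3 go.py .647 .2127 .088 198.3
python3 - <<'E'
from h import *
snap('scene','s1');snap('wrist','w1')
a=cv2.imread('pics/s1.png')[150:250,280:380];b=cv2.imread('pics/w1.png')
a=cv2.resize(a,(400,400),interpolation=cv2.INTER_CUBIC);b=cv2.resize(b,(400,250))
b=cv2.copyMakeBorder(b,0,150,0,0,cv2.BORDER_CONSTANT);cv2.imwrite('pics/m1.png',np.hstack([a,b]))
E
```

```text
time: 2.1
tool_pos: [0.6475, 0.2094, 0.129]
tcp_rot: [[-0.952, -0.307, -0.002], [-0.307, 0.952, -0.001], [0.002, -0.001, -1.0]]
wrist_force: [-0.8, -0.1, -0.7]
gripper_width: 0.0001
finger_force: 0.0
delta [0.0056 0.0075 0.2234] spin -0.0029 F [ 0.8 -0.1  0.2] t 2.6 p [0.6484 0.2116 0.1327]
```

View pics/m1.png

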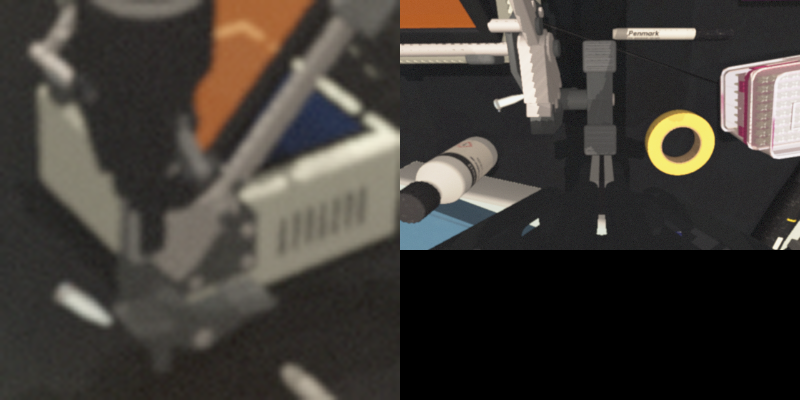

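The scene crop shows the fingertips above the rear pad at about (150,240). In the wrist view they are in line with the pad at (600,150), well clear of the quadrant. Next I press.

```bash
python3 -m crank '[{"delta_pos":[0.005,0.005,0.08],"spin":0},{"delta_pos":[0.005,0.005,0.15],"spin":0},{"delta_pos":[0.005,0.005,0.19],"spin":0},{"delta_pos":[0.005,0.005,0.22],"spin":0},{"delta_pos":[0.005,0.005,0.23],"spin":0}]' && python3 -m crank '[{"delta_pos":[-0.002,0,0.01],"spin":0},{"delta_pos":[-0.005,0,0.02],"spin":0},{"delta_pos":[-0.007,0,0.03],"spin":0},{"delta_pos":[-0.01,0,0.04],"spin":0},{"delta_pos":[-0.01,0,0.05],"spin":0}]'; python3 go.py .647 .2127 .070 198.3
```

```text
time: 3.2
tool_pos: [0.6467, 0.2119, 0.0849]
tcp_rot: [[-0.951, -0.309, -0.0], [-0.309, 0.951, 0.0], [0.0, 0.0, -1.0]]
wrist_force: [-1.2, -0.4, 4.1]
gripper_width: -0.0004
finger_force: 2.0
time: 3.7
tool_pos: [0.6481, 0.2121, 0.0747]
tcp_rot: [[-0.951, -0.309, -0.001], [-0.309, 0.951, -0.001], [0.001, -0.0, -1.0]]
wrist_force: [-0.9, 0.9, -0.1]
gripper_width: -0.0002
finger_force: 0.0
delta [0.0041 0.0045 0.0235] spin -0.0031 F [-0.9  0.9 -0.1] t 3.7 p [0.6481 0.2121 0.0747]
```

```bash
python3 -m crank '[{"delta_pos":[0,0,-0.1],"spin":0},{"delta_pos":[0,0,-0.3],"spin":0},{"delta_pos":[0,0,-0.5],"spin":0},{"delta_pos":[0,0,-0.7],"spin":0},{"delta_pos":[0,0,-0.9],"spin":0}]' ; python3 -m crank '[{"delta_pos":[0.05,0,-0.1],"spin":0},{"delta_pos":[0.2,0,-0.1],"spin":0},{"delta_pos":[0.3,0,-0.1],"spin":0},{"delta_pos":[0.4,0,-0.1],"spin":0},{"delta_pos":[0.4,0,-0.1],"spin":0}]' >/dev/null
python3 - <<'E'
from h import *
snap('scene','s2');snap('top','t2')
a=cv2.imread('pics/s2.png')[150:250,280:380];b=cv2.imread('pics/t2.png')[160:260,235:335]
f=lambda a:cv2.resize(a,(400,400),interpolation=cv2.INTER_CUBIC);cv2.imwrite('pics/m2.png',np.hstack([f(a),f(b)]))
E
python3 go.py .4943 .1283 .26 198.3
```

```text
time: 4.2
tool_pos: [0.6476, 0.2119, 0.256]
tcp_rot: [[-0.951, -0.309, -0.002], [-0.309, 0.951, -0.001], [0.002, -0.0, -1.0]]
wrist_force: [1.0, 0.1, 1.0]
gripper_width: -0.0005
finger_force: 0.0
delta [ 0.4593 -0.1612  0.073 ] spin -0.003 F [-0.3  0.4 -0.7] t 4.8 p [0.5717 0.1874 0.2745]
```

View pics/m2.png

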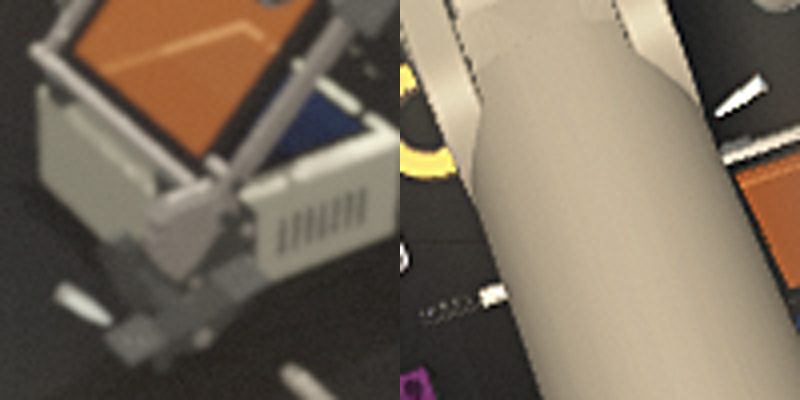

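The rear pad is now low at (135,335) and the front pad high at (240,275), so the pawl is free. Next I go above the push pad.

```bash
python3 -m crank '[{"delta_pos":[0.1,-0.04,0],"spin":0},{"delta_pos":[0.2,-0.08,0.01],"spin":0},{"delta_pos":[0.3,-0.11,0.02],"spin":0},{"delta_pos":[0.4,-0.14,0.04],"spin":0},{"delta_pos":[0.46,-0.16,0.06],"spin":0}]' >/dev/null; python3 -m crank '[{"delta_pos":[0,0,0],"spin":0},{"delta_pos":[0,0,0],"spin":0},{"delta_pos":[0,0,0],"spin":0},{"delta_pos":[0,0,0],"spin":0},{"delta_pos":[0,0,0],"spin":0}]';python3 go.py .4943 .1283 .23 198.3
python3 - <<'E'
import numpy as np
# local path in tool units (tool x = -viewer x): from start
for t in np.linspace(.83,0,9):
    x=.04-.155*np.cos(t)+.013*np.sin(t);z=.105+.155*np.sin(t)+.013*np.cos(t);print(round(t,2),round(x,4),round(z,4),'tool',round((-.0551-x)/.2,3),round((.2283-z)/.2,3))
E
```

```text
time: 5.8
tool_pos: [0.4953, 0.1292, 0.2633]
tcp_rot: [[-0.951, -0.31, 0.0], [-0.31, 0.951, 0.0], [-0.0, 0.0, -1.0]]
wrist_force: [0.2, 0.1, -0.4]
gripper_width: -0.0002
finger_force: 0.0
delta [ 0.006  -0.0027  0.1664] spin -0.0028 F [ 0.2  0.1 -0.4] t 5.8 p [0.4953 0.1292 0.2633]
0.83 -0.055 0.2282 tool -0.0 0.001
0.73 -0.0673 0.2177 tool 0.061 0.053
0.62 -0.0783 0.2059 tool 0.116 0.112
0.52 -0.0882 0.1931 tool 0.165 0.176
0.42 -0.0966 0.1794 tool 0.208 0.245
0.31 -0.1036 0.1648 tool 0.242 0.317
0.21 -0.109 0.1497 tool 0.269 0.393
0.1 -0.1128 0.134 tool 0.289 0.472
0.0 -0.115 0.118 tool 0.299 0.552
```

```bash
python3 -m crank '[{"delta_pos":[0.006,0,0.05],"spin":0},{"delta_pos":[0.006,0,0.1],"spin":0},{"delta_pos":[0.006,0,0.14],"spin":0},{"delta_pos":[0.006,0,0.16],"spin":0},{"delta_pos":[0.006,0,0.17],"spin":0}]'; python3 -m crank '[{"delta_pos":[0.015,0,0.015],"spin":0},{"delta_pos":[0.03,0,0.03],"spin":0},{"delta_pos":[0.045,0,0.045],"spin":0},{"delta_pos":[0.06,0,0.06],"spin":0},{"delta_pos":[0.075,0,0.075],"spin":0}]' ;python3 go.py .4943 .1283 .23 198.3
```

```text
time: 6.3
tool_pos: [0.4946, 0.1286, 0.2297]
tcp_rot: [[-0.951, -0.309, 0.002], [-0.309, 0.951, 0.001], [-0.002, 0.0, -1.0]]
wrist_force: [0.7, -0.5, 4.8]
gripper_width: 0.0
finger_force: 2.2
time: 6.8
tool_pos: [0.4806, 0.124, 0.2156]
tcp_rot: [[-0.951, -0.309, 0.003], [-0.309, 0.951, 0.001], [-0.003, 0.0, -1.0]]
wrist_force: [0.1, 0.3, 5.9]
gripper_width: 0.0001
finger_force: 2.3
delta [-0.0721 -0.0008 -0.0717] spin -0.0031 F [0.1 0.3 5.9] t 6.8 p [0.4806 0.124  0.2156]
```

```bash
python3 -m crank '[{"delta_pos":[0.02,0,0.02],"spin":0},{"delta_pos":[0.042,0,0.045],"spin":0},{"delta_pos":[0.065,0,0.072],"spin":0},{"delta_pos":[0.09,0,0.104],"spin":0},{"delta_pos":[0.112,0,0.138],"spin":0}]'; python3 -m crank '[{"delta_pos":[0.018,0,0.03],"spin":0},{"delta_pos":[0.035,0,0.062],"spin":0},{"delta_pos":[0.05,0,0.095],"spin":0},{"delta_pos":[0.063,0,0.128],"spin":0},{"delta_pos":[0.075,0,0.162],"spin":0}]' ;python3 go.py .4373 .1094 .118 198.3
```

```text
time: 7.3
tool_pos: [0.4595, 0.117, 0.1874]
tcp_rot: [[-0.951, -0.309, 0.004], [-0.309, 0.951, 0.001], [-0.004, -0.0, -1.0]]
wrist_force: [3.8, 0.2, 3.8]
gripper_width: 0.0001
finger_force: 2.3
time: 7.8
tool_pos: [0.4439, 0.1121, 0.1538]
tcp_rot: [[-0.951, -0.309, 0.0], [-0.309, 0.951, 0.0], [-0.0, 0.0, -1.0]]
wrist_force: [4.0, -1.1, 3.0]
gripper_width: 0.0001
finger_force: 2.1
delta [ 0.0355 -0.0028  0.1791] spin -0.0031 F [ 4.  -1.1  3. ] t 7.8 p [0.4439 0.1121 0.1538]
```

```bash
python3 -m crank '[{"delta_pos":[0.01,0,0.04],"spin":0},{"delta_pos":[0.02,0,0.08],"spin":0},{"delta_pos":[0.027,0,0.12],"spin":0},{"delta_pos":[0.03,0,0.15],"spin":0},{"delta_pos":[0.032,0,0.175],"spin":0}]'; python3 -m crank '[{"delta_pos":[0,0,0.005],"spin":0},{"delta_pos":[0,0,0.01],"spin":0},{"delta_pos":[0,0,0.015],"spin":0},{"delta_pos":[0,0,0.02],"spin":0},{"delta_pos":[0,0,0.02],"spin":0}]' ;python3 go.py .4373 .1094 .118 198.3
```

```text
time: 8.3
tool_pos: [0.4369, 0.1099, 0.1185]
tcp_rot: [[-0.951, -0.309, -0.002], [-0.309, 0.951, -0.001], [0.002, -0.0, -1.0]]
wrist_force: [1.7, -0.7, 4.0]
gripper_width: -0.0003
finger_force: 2.1
time: 8.8
tool_pos: [0.4369, 0.1099, 0.1178]
tcp_rot: [[-0.951, -0.309, -0.003], [-0.309, 0.951, -0.0], [0.003, 0.001, -1.0]]
wrist_force: [-6.7, -4.3, 28.4]
gripper_width: 0.0003
finger_force: 14.4
delta [-0.001  -0.003  -0.0012] spin -0.0035 F [-6.7 -4.3 28.4] t 8.8 p [0.4369 0.1099 0.1178]
```

The hard stop is reached (28 N at z 0.118). Next I lift and go above the front pad.

```bash
python3 -m crank '[{"delta_pos":[0,0,-0.1],"spin":0},{"delta_pos":[0,0,-0.25],"spin":0},{"delta_pos":[0,0,-0.4],"spin":0},{"delta_pos":[0,0,-0.45],"spin":0},{"delta_pos":[0,0,-0.45],"spin":0}]'>/dev/null; python3 go.py .5748 .190 .19 198.3
python3 - <<'E'
from h import *
snap('scene','s3');snap('wrist','w3')
a=cv2.imread('pics/s3.png')[150:250,280:380];b=cv2.imread('pics/w3.png')
f=lambda a,w,h:cv2.resize(a,(w,h),interpolation=cv2.INTER_CUBIC)
cv2.imwrite('pics/m3.png',np.hstack([f(a,400,400),cv2.copyMakeBorder(f(b,400,250),0,150,0,0,cv2.BORDER_CONSTANT)]))
E
```

```text
delta [-0.7773  0.1649  0.0771] spin -0.0029 F [ 0.1 -0.1 -0.3] t 9.3 p [0.4372 0.1105 0.2054]
```

View pics/m3.png

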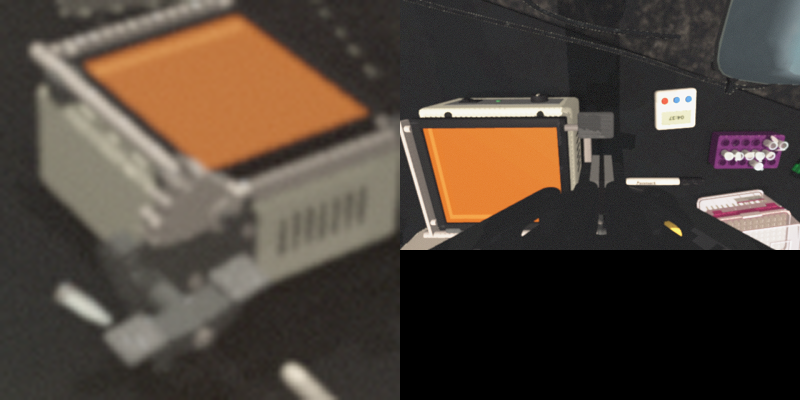

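The shield is flat on the housing and the pawl is still free, with the front pad high at (240,275). The quadrant's top stays low, so the approach is clear.

```bash
python3 -m crank '[{"delta_pos":[-0.15,0.04,0],"spin":0},{"delta_pos":[-0.35,0.08,0],"spin":0},{"delta_pos":[-0.55,0.12,0],"spin":0},{"delta_pos":[-0.72,0.16,0],"spin":0},{"delta_pos":[-0.775,0.165,0.05],"spin":0}]'>/dev/null; python3 -m crank '[{"delta_pos":[0,0,0.1],"spin":0},{"delta_pos":[0,0,0.2],"spin":0},{"delta_pos":[0,0,0.25],"spin":0},{"delta_pos":[0,0,0.25],"spin":0},{"delta_pos":[0,0,0.25],"spin":0}]'; python3 go.py .5748 .190 .088 198.3
```

```text
time: 10.4
tool_pos: [0.5746, 0.1893, 0.1451]
tcp_rot: [[-0.951, -0.309, -0.001], [-0.309, 0.951, -0.0], [0.001, -0.0, -1.0]]
wrist_force: [-0.5, -0.3, 1.8]
gripper_width: 0.0002
finger_force: 0.0
delta [-0.0021  0.0032  0.2857] spin -0.0032 F [-0.5 -0.3  1.8] t 10.4 p [0.5746 0.1893 0.1451]
```

```bash
python3 -m crank '[{"delta_pos":[0,0.003,0.08],"spin":0},{"delta_pos":[0,0.003,0.16],"spin":0},{"delta_pos":[0,0.003,0.23],"spin":0},{"delta_pos":[0,0.003,0.27],"spin":0},{"delta_pos":[0,0.003,0.29],"spin":0}]'; python3 -m crank '[{"delta_pos":[0.002,0,0.015],"spin":0},{"delta_pos":[0.005,0,0.03],"spin":0},{"delta_pos":[0.007,0,0.04],"spin":0},{"delta_pos":[0.01,0,0.05],"spin":0},{"delta_pos":[0.01,0,0.055],"spin":0}]'; python3 go.py .5748 .190 .072 198.3
```

```text
time: 10.9
tool_pos: [0.5739, 0.1899, 0.0874]
tcp_rot: [[-0.951, -0.309, -0.002], [-0.309, 0.951, -0.0], [0.002, 0.0, -1.0]]
wrist_force: [-4.6, -1.4, 7.9]
gripper_width: 0.0001
finger_force: 4.4
time: 11.4
tool_pos: [0.5741, 0.1926, 0.0789]
tcp_rot: [[-0.95, -0.311, 0.003], [-0.311, 0.95, 0.004], [-0.005, 0.003, -1.0]]
wrist_force: [-3.2, 3.0, 10.0]
gripper_width: 0.0
finger_force: 0.4
delta [ 0.0007 -0.0134  0.0346] spin -0.002 F [-3.2  3.  10. ] t 11.4 p [0.5741 0.1926 0.0789]
```

Wrist force has no matching fingertip force, so something besides the tips may be touching. I'll look before pressing harder.

Run:
```python
from h import *
snap('scene','s4');snap('wrist','w4')
a=cv2.imread('pics/s4.png')[150:250,280:380];b=cv2.imread('pics/w4.png')[0:400,120:520]
f=lambda a,w,h:cv2.resize(a,(w,h),interpolation=cv2.INTER_CUBIC)
cv2.imwrite('pics/m4.png',np.hstack([f(a,400,400),b]))
```

```text
(no output)
```

View pics/m4.png

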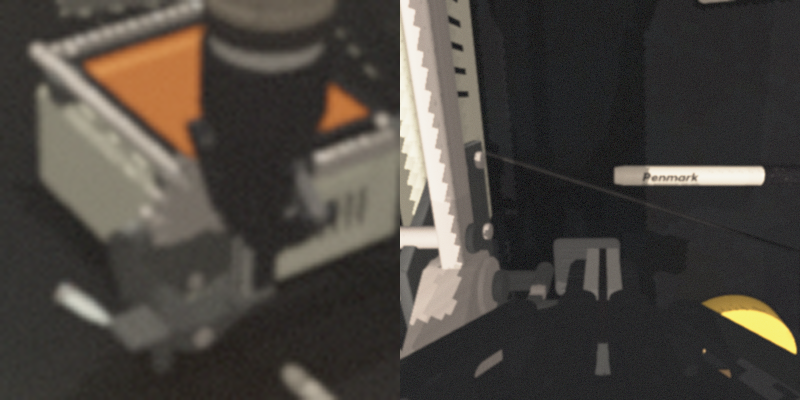

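The wrist view shows a hub stub at about (535,285) against the wide part of the right finger; the tips at (603,275) are on the pad. I'll lift and turn the tool 90° so that the fingers' narrow side faces the hub.

```bash
python3 -m crank '[{"delta_pos":[0,0,-0.05],"spin":0},{"delta_pos":[0,0,-0.15],"spin":0},{"delta_pos":[0,0,-0.3],"spin":0},{"delta_pos":[0,0,-0.4],"spin":0},{"delta_pos":[0,0,-0.45],"spin":0}]'; python3 -c "
from bench import *;print(state()['q'])"
```

```text
time: 12.0
tool_pos: [0.5744, 0.1892, 0.1693]
tcp_rot: [[-0.951, -0.308, 0.004], [-0.308, 0.951, 0.001], [-0.004, -0.0, -1.0]]
wrist_force: [0.3, -0.2, -0.0]
gripper_width: -0.0004
finger_force: 0.0
[-0.47971964  0.3699514   0.11571205  1.72618763 -0.04787096  1.04373947
  1.53654162]
```

```bash
python3 -m crank '[{"delta_pos":[0,0,0],"spin":0.09},{"delta_pos":[0,0,0],"spin":0.18},{"delta_pos":[0,0,0],"spin":0.27},{"delta_pos":[0,0,0],"spin":0.36},{"delta_pos":[0,0,0],"spin":0.45}]'>/dev/null; python3 -m crank '[{"delta_pos":[0,0,0],"spin":0.09},{"delta_pos":[0,0,0],"spin":0.18},{"delta_pos":[0,0,0],"spin":0.27},{"delta_pos":[0,0,0],"spin":0.36},{"delta_pos":[0,0,0],"spin":0.45}]'>/dev/null; python3 -m crank '[{"delta_pos":[0,0,0],"spin":0.05},{"delta_pos":[0,0,0],"spin":0.1},{"delta_pos":[0,0,0],"spin":0.1},{"delta_pos":[0,0,0],"spin":0.1},{"delta_pos":[0,0,0],"spin":0.1}]'; python3 go.py .5738 .193 .09 108.3
python3 - <<'E'
from h import *
snap('scene','s5');snap('wrist','w5')
a=cv2.imread('pics/s5.png')[150:250,280:380];b=cv2.imread('pics/w5.png')[0:400,120:520]
f=lambda a,w,h:cv2.resize(a,(w,h),interpolation=cv2.INTER_CUBIC)
cv2.imwrite('pics/m5.png',np.hstack([f(a,400,400),b]))
E
```

```text
time: 13.5
tool_pos: [0.5728, 0.1893, 0.1662]
tcp_rot: [[-0.31, 0.951, -0.0], [0.951, 0.31, -0.0], [0.0, -0.0, -1.0]]
wrist_force: [-0.1, 0.9, 0.1]
gripper_width: 0.0001
finger_force: 0.0
delta [0.0158 0.0107 0.3812] spin -0.0024 F [-0.1  0.9  0.1] t 13.5 p [0.5728 0.1893 0.1662]
```

View pics/m5.png

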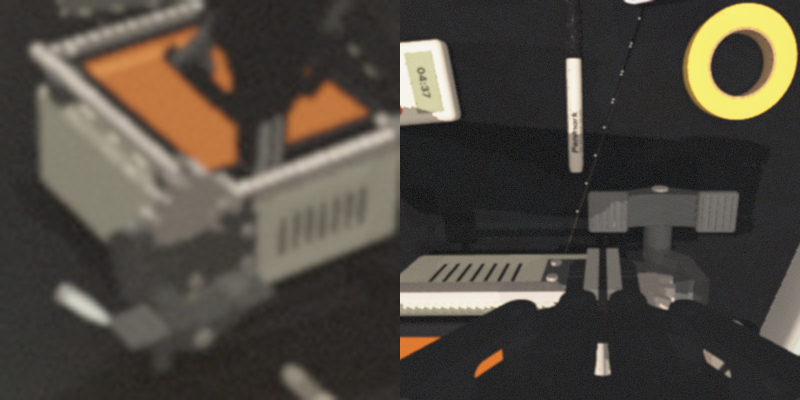

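```bash
python3 -c "
from h import *
print(np.load('pics/w5.npz')['cam_to_world'][:3,3])"
python3 -m crank '[{"delta_pos":[0.016,0.01,0.08],"spin":0},{"delta_pos":[0.016,0.01,0.18],"spin":0},{"delta_pos":[0.016,0.01,0.28],"spin":0},{"delta_pos":[0.016,0.01,0.34],"spin":0},{"delta_pos":[0.016,0.01,0.38],"spin":0}]'; python3 go.py .5738 .193 .078 108.3
```

```text
[0.54994072 0.25988528 0.30986103]
time: 14.1
tool_pos: [0.5729, 0.1931, 0.0884]
tcp_rot: [[-0.31, 0.951, -0.002], [0.951, 0.31, -0.001], [-0.0, -0.002, -1.0]]
wrist_force: [-0.9, -0.3, 0.1]
gripper_width: 0.0002
finger_force: 0.0
delta [-0.0016  0.0043  0.0521] spin -0.0029 F [-0.9 -0.3  0.1] t 14.1 p [0.5729 0.1931 0.0884]
```

Camera is high up and there's no contact yet. Next I press.

```bash
python3 -m crank '[{"delta_pos":[0,0,0.01],"spin":0},{"delta_pos":[0,0,0.02],"spin":0},{"delta_pos":[0,0,0.03],"spin":0},{"delta_pos":[0,0,0.04],"spin":0},{"delta_pos":[0,0,0.05],"spin":0}]'; python3 -m crank '[{"delta_pos":[0,0,0.005],"spin":0},{"delta_pos":[0,0,0.01],"spin":0},{"delta_pos":[0,0,0.015],"spin":0},{"delta_pos":[0,0,0.02],"spin":0},{"delta_pos":[0,0,0.02],"spin":0}]'
```

```text
time: 14.6
tool_pos: [0.5741, 0.1933, 0.0807]
tcp_rot: [[-0.309, 0.951, 0.001], [0.951, 0.309, 0.001], [0.0, 0.001, -1.0]]
wrist_force: [0.2, -0.4, -0.2]
gripper_width: 0.0003
finger_force: 0.0
time: 15.1
tool_pos: [0.5737, 0.1931, 0.0762]
tcp_rot: [[-0.309, 0.951, -0.0], [0.951, 0.309, -0.0], [0.0, -0.0, -1.0]]
wrist_force: [-0.1, -0.2, 0.3]
gripper_width: 0.0004
finger_force: 0.0
```

```bash
python3 -m crank '[{"delta_pos":[0,0,0.005],"spin":0},{"delta_pos":[0,0,0.01],"spin":0},{"delta_pos":[0,0,0.015],"spin":0},{"delta_pos":[0,0,0.02],"spin":0},{"delta_pos":[0,0,0.025],"spin":0}]'; python3 -m crank '[{"delta_pos":[0,0,0.002],"spin":0},{"delta_pos":[0,0,0.004],"spin":0},{"delta_pos":[0,0,0.006],"spin":0},{"delta_pos":[0,0,0.008],"spin":0},{"delta_pos":[0,0,0.008],"spin":0}]'
```

```text
time: 15.6
tool_pos: [0.574, 0.1933, 0.0722]
tcp_rot: [[-0.309, 0.951, 0.0], [0.951, 0.309, 0.001], [0.001, 0.0, -1.0]]
wrist_force: [-3.9, 0.1, 11.4]
gripper_width: -0.0001
finger_force: 5.3
time: 16.1
tool_pos: [0.574, 0.1933, 0.072]
tcp_rot: [[-0.309, 0.951, 0.0], [0.951, 0.309, 0.001], [0.001, 0.0, -1.0]]
wrist_force: [-4.9, -0.3, 13.4]
gripper_width: 0.0003
finger_force: 7.4
```

```bash
python3 -m crank '[{"delta_pos":[0,0,-0.1],"spin":0},{"delta_pos":[0,0,-0.3],"spin":0},{"delta_pos":[0,0,-0.5],"spin":0},{"delta_pos":[0,0,-0.7],"spin":0},{"delta_pos":[0,0,-0.8],"spin":0}]'>/dev/null;python3 -m crank '[{"delta_pos":[0.05,0,0],"spin":0},{"delta_pos":[0.2,0,0],"spin":0},{"delta_pos":[0.4,0,0],"spin":0},{"delta_pos":[0.6,0,0],"spin":0},{"delta_pos":[0.6,0,0],"spin":0}]'
python3 - <<'E'
from h import *
snap('scene','s6');snap('top','t6')
a=cv2.imread('pics/s6.png')[150:250,280:380];b=cv2.imread('pics/t6.png')[130:290,200:360]
f=lambda a:cv2.resize(a,(400,400),interpolation=cv2.INTER_CUBIC);cv2.imwrite('pics/m6.png',np.hstack([f(a),f(b)]))
E
```

```text
time: 17.1
tool_pos: [0.5318, 0.316, 0.2273]
tcp_rot: [[-0.321, 0.947, -0.005], [0.947, 0.321, 0.003], [0.004, -0.004, -1.0]]
wrist_force: [-1.1, 1.0, 0.5]
gripper_width: -0.0003
finger_force: 0.0
```

View pics/m6.png

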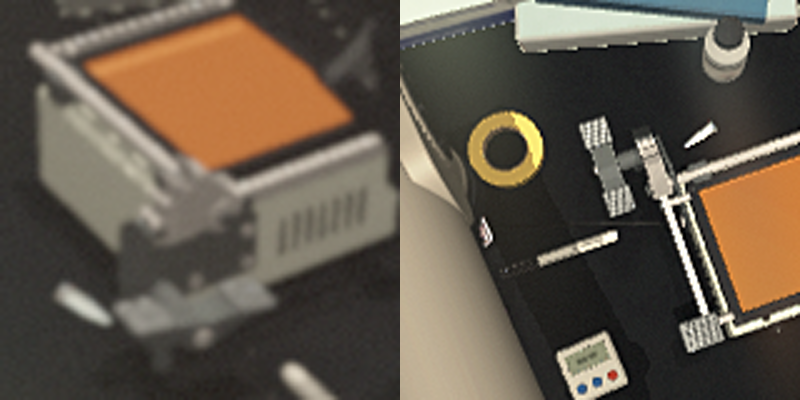

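The pawl is back in: the rear pad is high at (145,305) and the front pad low at (250,290). The shield is flat and everything else stands where it was.

```bash
python3 -c "
from bench import *
print(job_done())"
```

```text
the job is handed in; nothing more can be done
None
```

The shield is shut and the pawl is back in to lock it, and I handed the job in at about 17 s; on the first press of the front pad, the side of a finger seems to have lightly touched the hinge hub (about 10 N), so I lifted, turned the gripper and pressed again.

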